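Clip the gas-cylinder key onto its snap hook

TASK

Pick up the gas-cylinder key, the tool whose end is a closed round eye, and clip it onto the snap hook on the stand: bring the eye down over the hook's upright nose, press the sprung gate inward with it, gently (never harder than about 15 N), until the gate snaps shut behind it. Then let go, so that the key hangs on the closed hook, and leave the other things on the bench where they are.

Things in the scene. Friction and masses are not known exactly. Their poses are not given: they have to be found in the camera images.
- key_grip (a point): Centre of the black handle (46 mm long, 16 wide, 20 high) of the gas-cylinder key: loose, about 140 g, 124 mm long overall. Lying flat, this point is 10 mm above the bench. x points along the key to its closed round eye, z up. On the -x side a steel socket head (18 wide, 20 high) ends 55 mm from here. A spanner with the same handle but an open jaw lies near; the two swap places.
- key_eye (a point): Centre of the key's eye, 47 mm from key_grip along x at the handle's half height: a closed steel ring in the key's flat plane (axis z), inner diameter 30 mm, outer 44, of round bar 7 mm thick. x points from the handle to the eye.
- stand: Fixed stand of the snap hook. Origin: underside centre of its 110 x 110 x 10 mm base plate; z up. A 16 mm square post, 255 mm high, stands at the origin; a dark clamp block on it (36 x 30 x 26 mm, 216 to 242 mm up) holds the hook: 8 mm round bar in the x-z plane on the -x side, going down at x = -14 mm, round a bend (lowest, 175 mm up, at x = -37) and up again as the free nose.
- nose (a point): Nominal tip of the hook's upright nose: 8 mm bar at stand x = -60 mm, its last 10 mm a flat-topped 10 mm cap flush with the bar's inner side, top 247 mm up; axes as the stand. It moves with the stand only: the clamp was set by hand, so the real hook with its gate sits up to 8 mm nearer to or farther from the post (stand x) than this point and all these numbers say. Not measured; find it by touch. The hook is firm.
- gate_end (a point): Nominal free end of the gate (same 8 mm caveat), axes as the stand: two parallel 6 mm wires, 12 mm wide together, hinged at stand x = -18 mm, 225 mm up, lying level (top face 228 mm up) to the nose's inner side at x = -56. It opens only downward. Only a ring kept touching, or within 1 mm of, the nose's inner side slips past the gate's end before the gate's stop; else it jams.
- gate (a joint): Gate angle: 0 shut, grows as it is pressed down into the hook; stop at 0.68 rad, its end then about 22 mm lower. Pressing it at its end takes about 1.5 N at first and 3 N near the stop, plus friction; it springs shut by itself once the ring is past.
- spanner_grip (a point): Centre of the handle of the spanner with the open jaw (a bystander, loose), half-way up, x towards the jaw.
- reagent: Bystander: brown glass bottle, 60 mm diameter, 140 mm high; origin at the centre of its underside.
- beaker: Bystander: glass beaker, 70 mm diameter, 90 mm high; origin at the centre of its underside.
- dish: Bystander: small glass dish, 56 mm diameter, 16 mm high; origin at the centre of its underside.
- lampbox: Bystander: cardboard box, 55 x 120 x 50 mm; origin at the centre of its underside.
- jar: Bystander: white plastic jar, 50 mm diameter, 60 mm high; origin at the centre of its underside.
- driver_grip (a point): Bystander: red-handled screwdriver lying on the bench; a point in its handle.
Things that resemble listed ones, but are neither listed nor needed, are in the scene too. What is shaped like the stand but white is not meant. What is shaped like the part that bears key_grip but blue is not meant.

How it is judged:
On the way, in this order (a step that is already met when the one before it is completed fails the run):
1. the key is lifted clear of the bench (height (world z) of key_grip above 0.08 m), for 0.2 s.
2. the eye presses the gate well inward (value of joint gate above 0.4 rad and contact force between key and stand above 0.5 N), for 0.05 s.
3. the gate has snapped shut with the eye inside the hook (value of joint gate below 0.1 rad and z of key_eye in the frame of stand between 0.12 and 0.21 m), for 0.1 s.
At the end, for the whole second after the job is handed in: The gate is shut (below 0.1 rad), the key hangs by its eye on the hook (eye centre 120 to 200 mm above the bench, 0 to 90 mm in front of the post's centre and within 30 mm of the hook's plane), let go and hanging nearly still (below 0.15 m/s) (value of joint gate below 0.1 rad and z of key_eye in the frame of stand between 0.12 and 0.2 m and x of key_eye in the frame of stand between -0.09 and 0 m and y of key_eye in the frame of stand between -0.03 and 0.03 m and contact force between key and the fingers below 0.1 N and linear speed of key below 0.15 m/s); the robot touches nothing.
It fails at once if the held key is forced: more than 20 N between key and hook or stand (contact force between key and stand above 20 N and contact force between key and the fingers above 1 N).
It fails at once if a bystander is moved by more than 30 mm (distance of any of spanner_grip, reagent, beaker, dish, lampbox, jar, driver_grip from where it was at the start of the episode above 0.03 m).
It also fails if it takes over 69 s, if anything falls off the work surface, if the arm or the gripper's body presses on something with over 40 N, if the wrist force passes 120 N, or if a joint passes its speed limit or range.

ROBOT

A 7-joint arm with a two-finger parallel gripper is mounted at the origin on the work surface. World frame = base frame: x ahead of the robot, y to its left, z up, the work surface at z = 0. Lengths are in m, angles in rad, forces in N, time in s.
With the tool pointing down it reaches from about 0.4 to 0.85 m from the base axis. Payload 6.9 kg.
Tool frame: the origin (TCP) lies midway between the tips of the shut fingers; the grasp point (between the pads) lies behind it (ctrl.pinch_z is the z of the grasp point in the tool frame, in m); z points along the fingers, y is the direction in which the jaws open and shut (so a half turn about z gives the same grasp; the last joint's range is limited). The gripper opens to 85 mm and grips with 20 to 120 N. Pads are 22 mm wide; open, the fingers measure 114 mm over their backs; the gripper's body (76 mm by 85 mm) begins 54 mm behind the grasp point. The pads swing forward as they close: fully open they stand 13 mm farther back than shut.
Start: joints at [1.361, 0.507, -0.238, 1.5, 0.126, 1.149, -0.155], TCP at [0.194, -0.594, 0.231] pointing down, gripper open.
Joint ranges: [-3.08, 3.08], [-0.24, 2.05], [-1.43, 1.35], [0, 2.5], [-1.52, 4.66], [0.17, 1.96], [-2.89, 2.89]. Speed limits (rad/s): [2.39, 2.39, 3.14, 3.14, 3.14, 3.14, 3.14].

INTERFACE

Orientations are given as a unit quaternion [w, x, y, z].
In Python, from station import ctrl, get_state, vision, ticket, models gives the robot as it stands. Calls block until the motion is done:
- ctrl.movep(position, orientation): joint-space move of the TCP to a pose.
- ctrl.movel(position, frame=None, max_speed=0.15): straight line of the TCP; frame=None keeps the orientation; max_speed is the mean speed in m/s.
- ctrl.set_joints(angles): joint-space move.
- ctrl.ungrasp() and ctrl.close_gripper(force=None): open the fingers fully, or close them until they stop; force is the grip in N (None keeps the last).
- ctrl.pause(seconds).
- ctrl.ik(position, orientation): joint angles nearest the present ones, or None.
- get_state(): the state.
- vision.grab_frame(name): name is "scene" or "top"; returns (picture, depth): 480x640x3 uint8, blue, green, red; 480x640 float32, m along the optical axis (not along the pixel's ray), 0 where there is no reading.
- vision.camera_info(name): a dict with "mtx" (3x3 intrinsics, pixels), "dist_coeffs" ([k1, k2, p1, p2, k3] as OpenCV has them; the pictures are not rectified), "R" (3x3) and "t" (3): a world point X has camera coordinates R X + t. Camera axes: x right, y down, z forward; pixel columns grow to the right and rows downward; lengths in m; the calibration is good to about 2 mm. A picture is of the moment at which its call begins. camera_info takes no time and is no camera call.
A pose or a line that the arm cannot do raises ctrl.Unreachable and nothing moves.
- ticket.close_job(): hands the job in, once; it reports no verdict.
Trained networks look in the newest picture that a camera, given by its name, has taken for a name from the list of things; names that differ only in an ending like _2 or _b are one class to them, and where a whole thing is asked for, a point or a joint stands for the part that bears it (a point fixed in the world has none). Each returns a list of dicts, best first, with "p" (0 to 1); they miss things now and then, are a little off and sometimes report something else, mostly with a low value. They report only what shows in the picture. A call takes as long as a camera call. They do not tell look-alikes from the thing itself.
- models.recognise(camera, target): "point" ([column, row] in pixels, amid what is visible of it).
- models.masks_of(camera, target): "mask" (480x640 bool, what is visible of it) and "point" ([column, row] in pixels, amid what is visible of it).
The state is a dict: "time": time; "qpos": joint angles; "qd": joint speeds; "tau": joint torques, N m; "tcp_pos": TCP position; "eef_rot": TCP orientation; "contact_force": force on the tool from outside, world axes, zero at the start; "wrist_torque": the same for the moment, N m; "width": finger opening in m.
Only numpy, scipy, OpenCV 4.12 (cv2) and the standard library are available. Lean on these libraries where they do the work, as an engineer would, in place of code of your own. Each camera call takes 0.05 s, during which the arm holds its last target.

## Working session

There is one attempt and no reset: what is moved stays moved. The work goes in short steps, each a Python script; the robot and the scene stay as the last script left them, time stands still between calls to the robot, and variables do not carry over. Pictures are saved under pics/ and viewed, and the job is handed in when it is done.

```bash
ls; mkdir -p pics
python3 - <<'E'
from station import ctrl, get_state, vision, models
import cv2
for n in("scene","top"):
    p,d=vision.grab_frame(n); cv2.imwrite(f"pics/{n}0.png",p)
    c=vision.camera_info(n); print(n,c)
    import numpy as np; np.save(f"pics/{n}0.npy",d)
    for t in ("key_grip","key_eye","stand","spanner_grip"):
        print(t,[(r["p"],r["point"]) for r in models.recognise(n,t)])
print(get_state(),ctrl.pinch_z)
E
```

```text
pics
scene {'mtx': array([[481.3727892,   0.       , 323.0675641],
       [  0.       , 481.3727892, 234.5096052],
       [  0.       ,   0.       ,   1.       ]]), 'dist_coeffs': array([-0.03837155,  0.        ,  0.        ,  0.        ,  0.        ]), 'R': array([[-0.78220983,  0.62269488, -0.01997155],
       [ 0.37821525,  0.44914053, -0.80946032],
       [-0.49507676, -0.64072137, -0.58683484]]), 't': array([ 0.44536778, -0.06651546,  1.68823161])}
key_grip [(0.76, [378.4, 289.3]), (0.74, [439.3, 273.9])]
key_eye [(0.56, [430.2, 280.0]), (0.55, [371.8, 287.6]), (0.5, [279.0, 273.9])]
stand [(0.75, [354.9, 228.0]), (0.71, [278.3, 272.5])]
spanner_grip [(0.68, [405.6, 333.4]), (0.39, [429.9, 372.9])]
top {'mtx': array([[606.09219314,   0.        , 328.59818599],
       [  0.        , 606.09219314, 243.30564381],
       [  0.        ,   0.        ,   1.        ]]), 'dist_coeffs': array([0.05743003, 0.        , 0.        , 0.        , 0.        ]), 'R': array([[ 1.78410459e-02, -9.99832409e-01,  4.10495203e-03],
       [-9.84495829e-01, -1.82836186e-02, -1.74452495e-01],
       [ 1.
[... 333 characters left out ...]
array([ 1.36053794,  0.50751971, -0.23758044,  1.50027141,  0.12566945,
        1.14887278, -0.15481472]), 'qd': array([ 2.66825648e-04, -9.01983077e-05, -1.22055641e-04, -1.09693025e-03,
       -1.07105291e-03,  1.94817859e-04,  5.92327136e-04]), 'tau': array([ 1.46073173e-03, -6.19845700e+01, -2.18236841e+00, -2.49771398e+01,
        1.38609350e-02,  3.12291202e-03,  1.30155786e-05]), 'tcp_pos': array([ 0.19404916, -0.59407087,  0.23123734]), 'eef_rot': array([-5.04698837e-05,  9.87567653e-01,  1.57194554e-01,  5.52311487e-06]), 'contact_force': array([-0.36283201,  0.02030044,  0.43182723]), 'wrist_torque': array([0.02818073, 0.01709358, 0.02587126]), 'width': 0.08537349460938738} -0.0187
```

View pics/scene0.png

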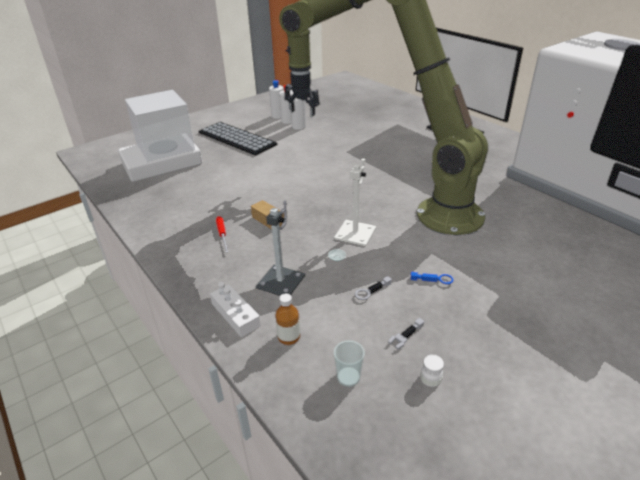

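View pics/top0.png

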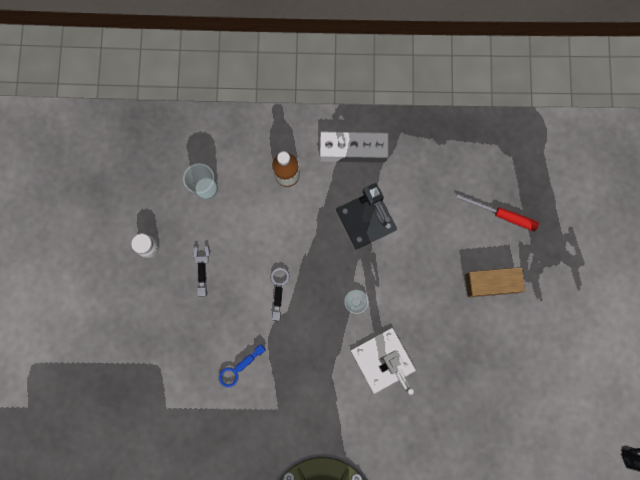

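Run:
```python
import cv2
a=cv2.imread("pics/top0.png")[180:440,160:460]; cv2.imwrite("pics/topz.png",cv2.resize(a,None,fx=2.3,fy=2.3,interpolation=cv2.INTER_CUBIC))
a=cv2.imread("pics/scene0.png")[160:400,240:500]; cv2.imwrite("pics/scz.png",cv2.resize(a,None,fx=2.5,fy=2.5,interpolation=cv2.INTER_CUBIC))
```

```text
(no output)
```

View pics/topz.png

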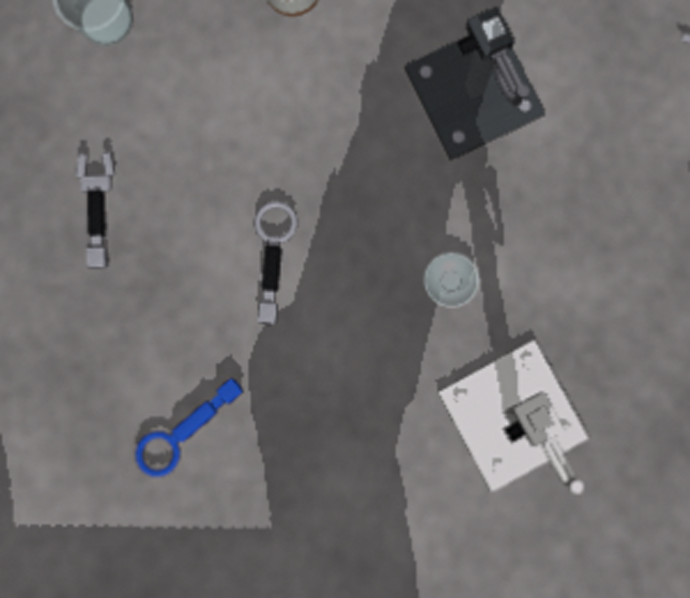

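View pics/scz.png

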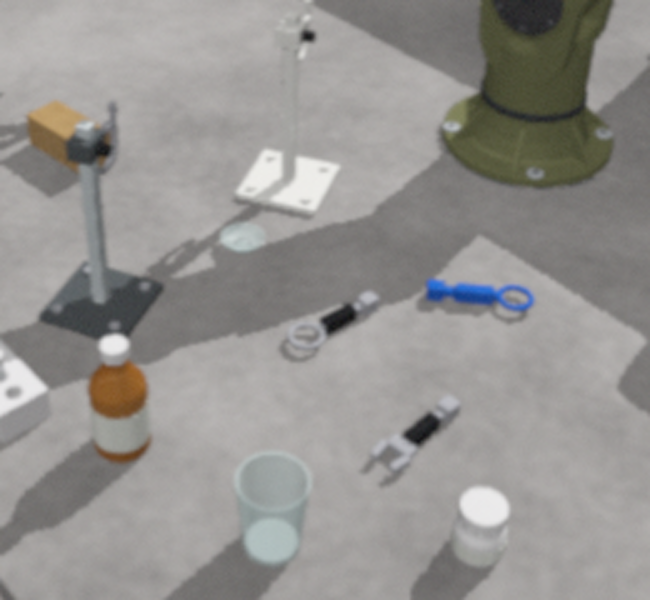

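```bash
cat > h.py <<'E'
import numpy as np, cv2
from station import ctrl,get_state,vision,models,ticket
def cam(n):
    c=vision.camera_info(n); return [np.array(c[k],float) for k in("mtx","dist_coeffs","R","t")]
def plane(n,uv,z):
    K,D,R,t=cam(n); uv=np.asarray(uv,float).reshape(-1,1,2)
    p=cv2.undistortPoints(uv,K,D).reshape(-1,2); r=np.c_[p,np.ones(len(p))]@R; o=-R.T@t
    return o+r*((z-o[2])/r[:,2])[:,None]
def cloud(n,d):
    K,D,R,t=cam(n); v,u=np.mgrid[:480,:640]
    p=cv2.undistortPoints(np.stack([u,v],-1).reshape(-1,1,2).astype(float),K,D).reshape(480,640,2)
    X=np.dstack([p*d[...,None],d]); return (X-t)@R
def proj(n,X):
    K,D,R,t=cam(n); return cv2.projectPoints(np.asarray(X,float).reshape(-1,1,3),cv2.Rodrigues(R)[0],t,K,D)[0].reshape(-1,2)
E
python3 - <<'E'
from h import *
img=cv2.imread("pics/top0.png").astype(int)
d=np.load("pics/top0.npy"); C=cloud("top",d)
# key
sub=(slice(262,325),slice(262,298))
print("bench z",np.median(C[300:320,240:260,2]))
roi=C[sub]; b=img[sub]
m=roi[...,2]>0.006
print("key px",m.sum()); 
# black handle
blk=(b.max(-1)<45); ys,xs=np.nonzero(blk); print("handle px",blk.sum(),xs.mean()+262,ys.mean()+262, ys.min()+262,ys.max()+262)
# stand base
v,u=np.mgrid[:480,:640]
near=(u>330)&(u<402)&(v>178)&(v<252)
z=C[...,2]
pl=near&(z>0.004)&(z<0.018); print("plate px",pl.sum(), np.median(z[pl]))
dark=near&(img.max(-1)<75)
P=C[pl]; r=cv2.minAreaRect(P[:,:2].astype(np.float32)); print(r, cv2.boxPoints(r))
hi=near&(z>0.15); 
for a,bb in((.16,.2),(.2,.22),(.22,.235),(.235,.245),(.245,.252),(.252,.26),(.26,.3)):
    q=near&(z>a)&(z<bb); print(a,q.sum(), C[q].mean(0) if q.any() else "")
np.savetxt("/tmp/hi.txt",np.c_[u[hi],v[hi],C[hi]],fmt="%.3f")
for nm in("stand","key_grip","key_eye"):
  vision.grab_frame("top")
  for r in models.masks_of("top",nm):
    mk=r["mask"]; ys,xs=np.nonzero(mk); print(nm,r["p"],r["point"],mk.sum(),xs.min(),xs.max(),ys.min(),ys.max())
E
```

```text
bench z -0.00048297579680997983
key px 442
handle px 129 277.5813953488372 295.9767441860465 287 305
plate px 1725 0.009366406670172934
((0.6693132519721985, -0.09444092959165573), (0.1758756935596466, 0.16603361070156097), 0.5560977458953857) [[ 0.5805738  -0.01228152]
 [ 0.58218527 -0.17830731]
 [ 0.7580527  -0.17660034]
 [ 0.75644124 -0.01057455]]
0.16 76 [ 0.6316869  -0.10351262  0.18060626]
0.2 8 [ 0.60961676 -0.11306027  0.21026141]
0.22 175 [ 0.63478122 -0.09822915  0.22818112]
0.235 224 [ 0.65464835 -0.09105251  0.24069559]
0.245 42 [ 0.64229028 -0.10001738  0.24822973]
0.252 54 [ 0.65814374 -0.09297671  0.25537272]
0.26 1 [ 0.64908665 -0.0943378   0.26091579]
stand 0.8 [383.4, 361.7] 2397 352 414 329 392
stand 0.59 [275.1, 294.5] 476 271 288 268 321
stand 0.58 [366.7, 222.0] 2321 336 396 183 248
key_grip 0.81 [278.7, 294.4] 308 271 287 269 320
key_grip 0.73 [243.3, 368.0] 455 219 265 344 386
key_eye 0.6 [277.2, 292.2] 365 271 288 268 320
```

Run:
```python
from h import *
c=np.array([[405,68],[452,160],[545,112]])/2.3+[160,180]
P=plane("top",c,.01); print(P[:,:2], np.linalg.norm(P[1]-P[0]),np.linalg.norm(P[2]-P[1])); print("center",(P[0]+P[2])/2)
d=np.load("pics/top0.npy"); C=cloud("top",d); img=cv2.imread("pics/top0.png").astype(int)
v,u=np.mgrid[:480,:640]; z=C[...,2]
near=(u>330)&(u<402)&(v>178)&(v<252)
pl=near&(z>0.004)&(z<0.018)&(img.max(-1)<75)
n,l,s,cc=cv2.connectedComponentsWithStats(pl.astype(np.uint8)); k=1+s[1:,4].argmax(); print(s[k])
r=cv2.minAreaRect(plane("top",np.c_[u[l==k],v[l==k]],.01)[:,:2].astype(np.float32)); print(r)
# post top
q=near&(z>.25)&(z<.26); print("posttop px",u[q].mean(),v[q].mean(),plane("top",[[np.median(u[q]),np.median(v[q])]],.255))
a=img[180:255,330:405].astype(np.uint8); cv2.imwrite("pics/st.png",cv2.resize(a,None,fx=8,fy=8,interpolation=cv2.INTER_CUBIC))
a=cv2.imread("pics/scene0.png")[195:300,245:320]; cv2.imwrite("pics/st2.png",cv2.resize(a,None,fx=5.6,fy=5.6,interpolation=cv2.INTER_CUBIC))
```

```text
[[ 0.67942695 -0.0215004 ]
 [ 0.58376237 -0.07111774]
 [ 0.63563617 -0.16632647]] 0.10776637558408901 0.1084232126539563
center [ 0.65753156 -0.09391343  0.01      ]
[ 336  198   60   51 1383]
((0.6573235392570496, -0.09275053441524506), (0.11157537996768951, 0.11020112782716751), 26.248916625976562)
posttop px 374.089552238806 192.77611940298507 [[ 0.65872717 -0.09278314  0.255     ]]
```

View pics/st.png

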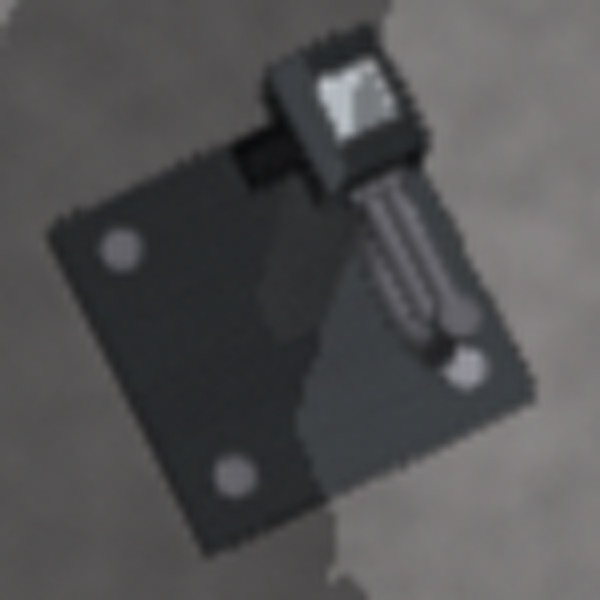

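View pics/st2.png

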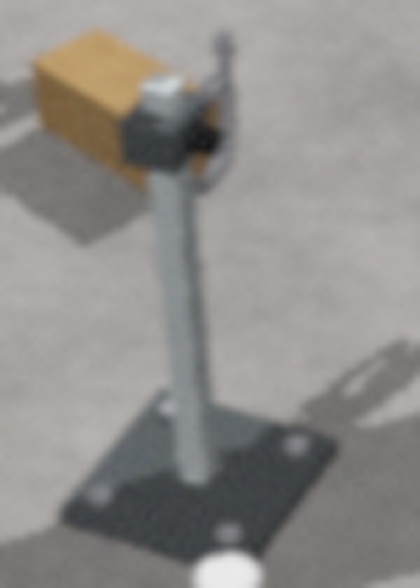

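Run:
```python
from h import *
C0=np.array([.6575,-.0933,0])
# hook dir (stand -x) candidate: (-cos27,-sin27)
for a in (26.3,27.3):
    th=np.radians(a); X=np.array([np.cos(th),np.sin(th),0]);
    f=lambda x,y,z:C0+X*x+np.array([-X[1],X[0],0])*y+np.array([0,0,z])
    pts={"posttop":(0,0,.255),"nose-8":(-.069,0,.247),"nose":(-.061,0,.247),"nose+8":(-.053,0,.247),"gateend":(-.056,0,.228),"bend":(-.037,0,.175),"c1":(.055,.055,.01),"c2":(-.055,.055,.01),"c3":(-.055,-.055,.01)}
    for n in("top","scene"):
        uv=proj(n,[f(*p) for p in pts.values()])
        o=[330,180] if n=="top" else [245,195]; s=8 if n=="top" else 5.6
        for k,q in zip(pts,uv): print(n,k,q.round(1),((q-o+.5)*s).round(0))
```

```text
top posttop [374.3 192.6] [358. 105.]
top nose-8 [389.3 224.4] [478. 359.]
top nose [387.5 220.8] [464. 330.]
top nose+8 [385.7 217.2] [450. 302.]
top gateend [385.4 220.6] [448. 329.]
top bend [379.  217.9] [396. 307.]
top c1 [335.3 208.3] [ 47. 231.]
top c2 [355.4 249.5] [207. 560.]
top c3 [397.2 230. ] [542. 404.]
scene posttop [273.1 209.5] [160.  84.]
scene nose-8 [285.9 199.4] [232.  28.]
scene nose [284.5 200.8] [224.  36.]
scene nose+8 [283.1 202.3] [216.  43.]
scene gateend [284.1 207.6] [222.  73.]
scene bend [282.  226.9] [210. 181.]
scene c1 [287.3 296.4] [240. 571.]
scene c2 [305.  273.2] [339. 441.]
scene c3 [273.  263.7] [160. 388.]
top posttop [374.3 192.6] [358. 105.]
top nose-8 [389.8 224.1] [483. 357.]
top nose [388.  220.5] [468. 328.]
top nose+8 [386.1 217. ] [453. 300.]
top gateend [385.9 220.4] [451. 327.]
top bend [379.3 217.8] [398. 306.]
top c1 [335.1 208.8] [ 45. 235.]
top c2 [355.9 249.7] [211. 562.]
top c3 [397.4 229.4] [543. 400.]
scene posttop [273.1 209.5] [160.  84.]
scene nose-8 [285.5 199.3] [230.  27.]
scene nose [284.1 200.8] [222.  35.]
scene nose+8 [282.8 202.2] [214.  43.]
scene gateend [283.8 207.5] [220.  73.]
scene bend [281.8 226.8] [209. 181.]
scene c1 [287.8 296.3] [242. 570.]
scene c2 [304.8 272.9] [338. 439.]
scene c3 [272.6 263.8] [157. 388.]
```

```bash
cat >> h.py <<'E'
from scipy.spatial.transform import Rotation as Ro
def quat(psi,tilt=0):
    c,s=np.cos(psi),np.sin(psi); M=np.array([[c,s,0],[s,-c,0],[0,0,-1.]])
    q=Ro.from_matrix(M).as_quat(); return np.array([q[3],q[0],q[1],q[2]])
def st():
    s=get_state(); return s
E
python3 - <<'E'
from h import *
img=cv2.imread("pics/top0.png"); d=np.load("pics/top0.npy"); C=cloud("top",d)
v,u=np.mgrid[:480,:640]
box=(u>262)&(u<298)&(v>262)&(v<326)
g=img.max(-1).astype(int)
bright=box&(g>125)&(v<290)
hz=box&(C[...,2]>.006)
for nm,m in(("bright ring",bright),("height ring",hz&(v<284))):
    pts=np.c_[u[m],v[m]].astype(np.float32); (cx,cy),r=cv2.minEnclosingCircle(pts); e=cv2.fitEllipse(pts)
    print(nm,m.sum(),(cx,cy),r,plane("top",[[cx,cy]],.01)[0], "mean",pts.mean(0),plane("top",[pts.mean(0)],.01)[0])
blk=box&(g<45); p=np.c_[u[blk],v[blk]]; print("handle",plane("top",[p.mean(0)],.018)[0],cv2.minAreaRect(plane("top",p,.02)[:,:2].astype(np.float32)))
P=plane("top",np.c_[u[hz],v[hz]],.015)[:,:2].astype(np.float32)
print(cv2.minAreaRect(P)); c=P.mean(0); w,V=np.linalg.eigh(np.cov(P.T)); print(c,V[:,1],np.degrees(np.arctan2(V[1,1],V[0,1])))
a=img[255:335,245:315]; cv2.imwrite("pics/key.png",cv2.resize(a,None,fx=7,fy=7,interpolation=cv2.INTER_NEAREST))
E
```

```text
bright ring 308 (277.5, 277.0384521484375) 18.797136306762695 [0.51537518 0.11264843 0.01      ] mean [273.2987  278.85715] [0.51094018 0.12229019 0.01      ]
height ring 148 (280.1390380859375, 275.3638916015625) 17.193355560302734 [0.51941298 0.10662557 0.01      ] mean [279.81082 274.48648] [0.52145917 0.1074575  0.01      ]
handle [0.47053539 0.11034043 0.018     ] ((0.4703633487224579, 0.1103430762887001), (0.04143328219652176, 0.016065282747149467), 0.9838987588882446)
((0.4761252999305725, 0.10538111627101898), (0.1438475102186203, 0.0790315493941307), 1.571256160736084)
[0.47804368 0.10876668] [-0.99962402  0.02741938] 178.42878835742908
```

View pics/key.png

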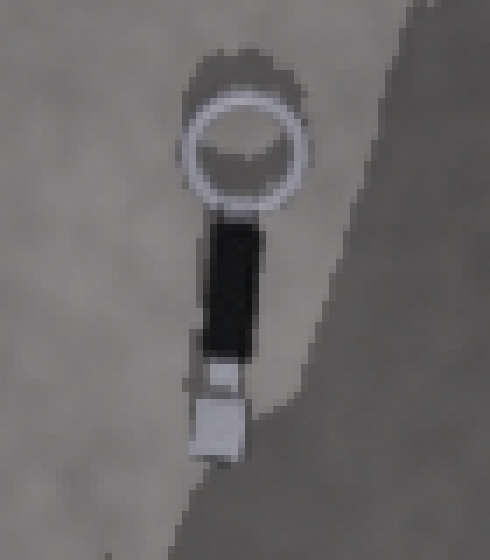

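Run:
```python
from h import *
e=plane("top",[[279.5,276.2]],.0115)[0];h=plane("top",[[277.5,296]],.019)[0];s=plane("top",[[275.6,315.9]],.02)[0]
print(e,h,s,np.linalg.norm((e-h)[:2])); dd=(e-s)[:2]; psi=np.arctan2(dd[1],dd[0]); print(np.degrees(psi))
print(proj("scene",[e,h]))
ctrl_q=get_state()["qpos"]
for p,y in (((.2,-.594,.42),np.radians(18)),((.473,.110,.42),psi),((.473,.11,.003),psi),((.55,-.15,.40),np.radians(27)),((.55,-.15,.2),np.radians(27))):
    print(p,ctrl.ik(list(p),quat(y)))
```

```text
[0.51724404 0.10793263 0.0115    ] [0.47039109 0.11044446 0.019     ] [0.42473062 0.11318071 0.02      ] 0.046920234316183904
-3.2467778670190817
[[361.28061524 294.18802436]
 [374.13044062 285.50313654]]
(0.2, -0.594, 0.42) [ 1.33999029  0.44198086 -0.24512709  1.10156722  0.1040669   1.60945522
 -0.13498946]
(0.473, 0.11, 0.42) [ 0.54843606  0.32332729 -1.19139537  1.46720551  0.2996461   1.55180027
 -2.25763263]
(0.473, 0.11, 0.003) [-0.13128885  0.62599187 -0.21975172  2.1186071   0.31348249  0.4270311
 -2.22473863]
(0.55, -0.15, 0.4) [ 0.60412206  0.37064858 -0.60466071  1.31385982  0.20767761  1.51942171
 -1.07845564]
(0.55, -0.15, 0.2) [ 0.56132567  0.4790181  -0.51795942  1.69370109  0.26779918  1.03999128
 -1.14446331]
```

Run:
```python
from h import *
psi=np.radians(-3.25)
s=get_state(); p=s["tcp_pos"]
ctrl.movel([p[0],p[1],.40]); 
g=np.array([.4744,.1102])
ctrl.movep([.35,-.25,.42],quat(np.radians(15)))
ctrl.movep([*g,.20],quat(psi))
print(get_state()["time"],get_state()["qpos"].round(2),get_state()["tcp_pos"])
ctrl.movel([*g,.06],max_speed=.15)
im,_=vision.grab_frame("scene"); cv2.imwrite("pics/s1.png",cv2.resize(im[200:380,280:480],None,fx=3.5,fy=3.3))
ctrl.movel([*g,.004],max_speed=.06)
s=get_state(); print(s["time"],s["tcp_pos"],s["contact_force"])
im,_=vision.grab_frame("scene"); cv2.imwrite("pics/s2.png",cv2.resize(im[200:380,280:480],None,fx=3.5,fy=3.3))
```

```text
5.1 [ 0.34  0.42 -0.88  1.89  0.39  1.   -2.34] [0.47493524 0.10909302 0.20005989]
7.3167 [0.47460261 0.1103254  0.00424638] [-0.31814583  0.98447798 -0.14573967]
```

View pics/s2.png

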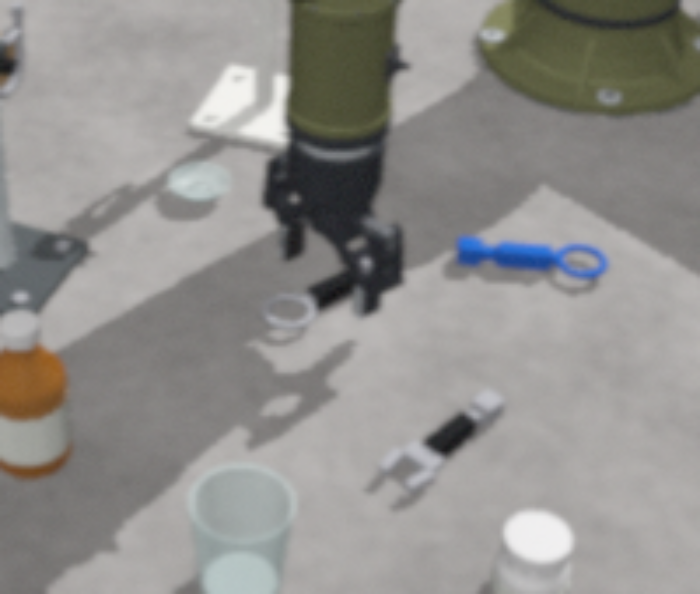

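Run:
```python
from h import *
ctrl.close_gripper(90)
s=get_state(); print(s["time"],s["tcp_pos"],s["contact_force"],s["width"])
p=s["tcp_pos"]
ctrl.movel([p[0],p[1],.15],max_speed=.12)
ctrl.movel([p[0],p[1],.33],max_speed=.2)
s=get_state(); print(s["time"],s["tcp_pos"],s["contact_force"],s["width"])
psi=np.radians(27); X=np.array([np.cos(psi),np.sin(psi)]); S=np.array([.6575,-.0933])
t=S-X*(.125+.0)
ctrl.movep([t[0],t[1],.36],quat(psi))
ctrl.pause(.3)
s=get_state(); print(s["time"],s["tcp_pos"],s["contact_force"],s["width"],s["qpos"].round(2))
for n in("scene","top"):
    im,d=vision.grab_frame(n); cv2.imwrite(f"pics/{n}3.png",im); np.save(f"pics/{n}3.npy",d)
    uv=proj(n,[[*(s["tcp_pos"][:2]+X*.043),.36+.006]])[0]; print(uv)
    u,v=uv.astype(int); a=im[max(v-50,0):v+50,u-60:u+60]; cv2.imwrite(f"pics/{n}3z.png",cv2.resize(a,None,fx=6,fy=6,interpolation=cv2.INTER_CUBIC)); print(u-60,max(v-50,0))
```

```text
8.0167 [0.47449327 0.11024974 0.004386  ] [-1.01099656  0.18163828  6.12588362] 0.013800381424413987
10.4333 [0.47397939 0.10989559 0.32893842] [ 0.26739851  0.3325533  -0.75360363] 0.013676062063191625
11.7917 [ 0.54617574 -0.1489471   0.36022171] [ 0.01170264  0.14493145 -0.80391934] 0.013086431798146798 [ 0.83  0.46 -1.01  1.41  0.39  1.48 -1.26]
[285.22343427 158.67312584]
225 108
[399.31427939 216.81391063]
339 166
```

View pics/scene3z.png

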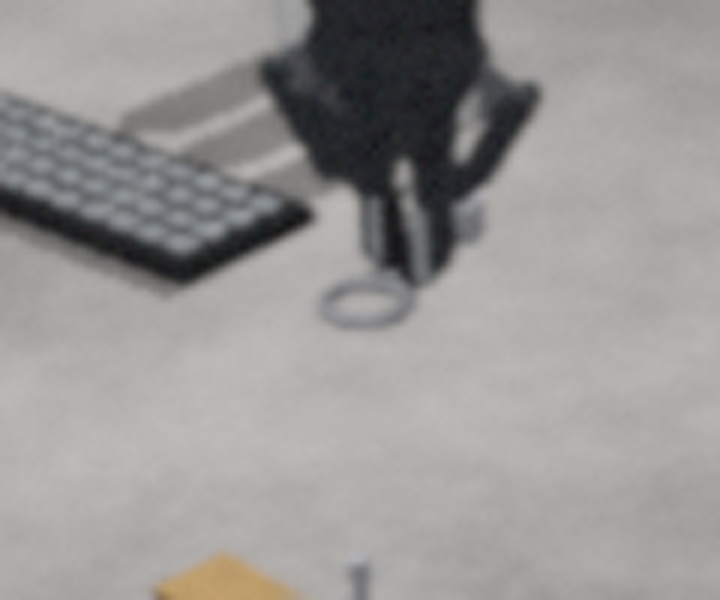

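View pics/top3z.png

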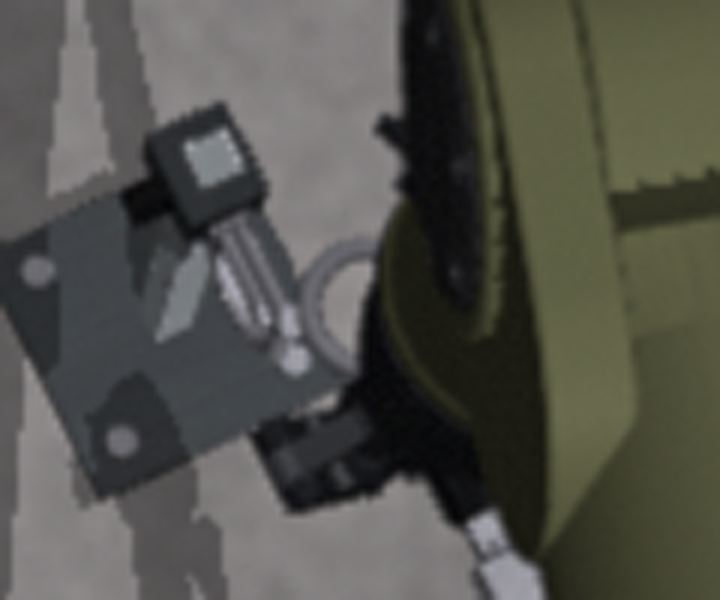

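```bash
cat > ov.py <<'E'
from h import *
PSI=np.radians(27); X=np.array([np.cos(PSI),np.sin(PSI),0]); Y=np.array([-X[1],X[0],0]); S=np.array([.6575,-.0933,0])
def overlay(n,im,eye,out,off=0.,f=8,w=45,S=S,ring=True):
    c=proj(n,[S-X*.06+[0,0,.247]])[0] if out.startswith("n") else proj(n,[eye])[0]
    u,v=c.astype(int); u0,v0=max(u-w,0),max(v-int(w*.75),0)
    a=cv2.resize(im[v0:v0+int(1.5*w),u0:u0+2*w],None,fx=f,fy=f,interpolation=cv2.INTER_CUBIC)
    def dr(P,col):
        q=((proj(n,P)-[u0,v0]+.5)*f).astype(int); cv2.polylines(a,[q.reshape(-1,1,2)],False,col,1)
    t=np.linspace(0,2*np.pi,60)
    if ring:
        for r,col in((.015,(0,255,0)),(.022,(0,255,255))): dr(eye+r*(np.cos(t)[:,None]*X+np.sin(t)[:,None]*Y),col)
    nc=S+X*(-.061+off)+[0,0,.247]
    dr(nc+.005*(np.cos(t)[:,None]*X+np.sin(t)[:,None]*Y),(0,0,255))
    for y in(-.006,.006): dr([S+X*(-.018+off)+Y*y+[0,0,.228],S+X*(-.056+off)+Y*y+[0,0,.228]],(255,0,255))
    cv2.imwrite(f"pics/{out}",a)
E
python3 - <<'E'
from ov import *
e=np.array([.54618,-.14895,.366])+X*.043
for n in("scene","top"):
    im=cv2.imread(f"pics/{n}3.png"); overlay(n,im,e,f"e{n}.png"); overlay(n,im,e,f"n{n}.png",off=0.,ring=False,f=12,w=30)
E
```

```text
(no output)
```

View pics/escene.png

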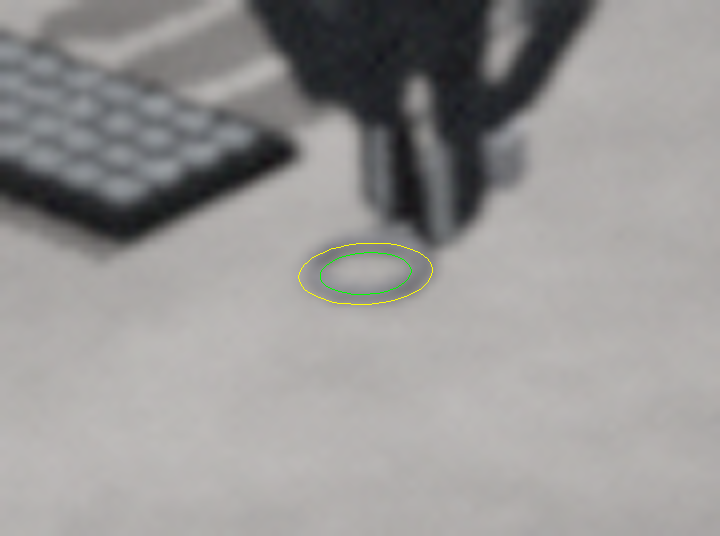

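View pics/etop.png

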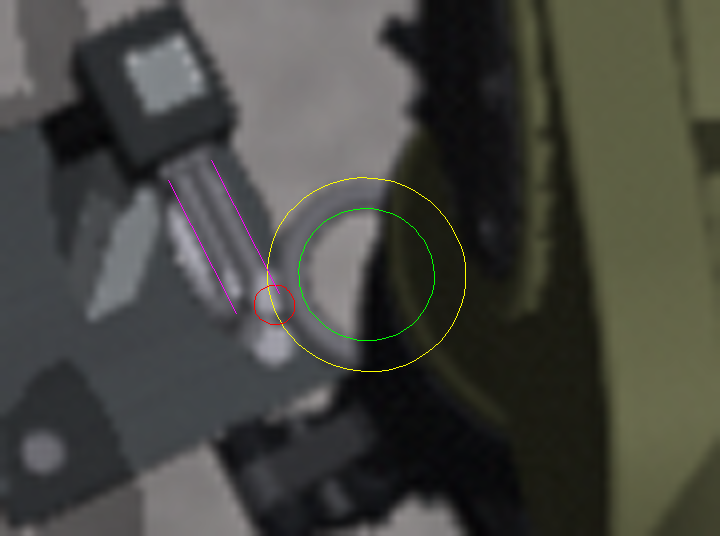

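View pics/nscene.png

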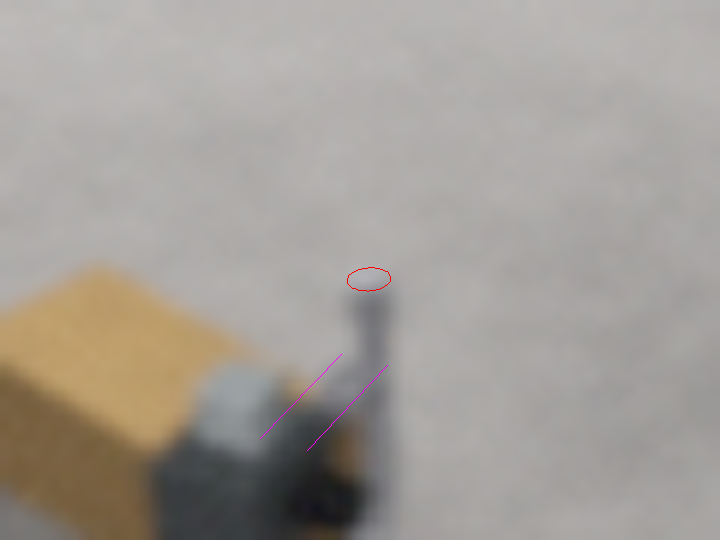

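View pics/ntop.png

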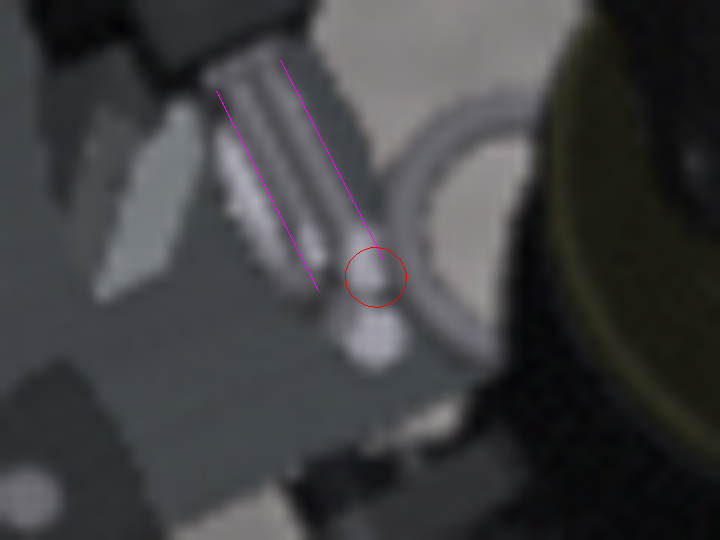

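```bash
cat >> ov.py <<'E'
DZ=.0056; DX=.043
def eye_now(p=None):
    p=np.array(get_state()["tcp_pos"] if p is None else p); return p+X*DX+[0,0,DZ]
def go(eye,**k):   # eye in stand coords x,y + z
    P=S+X*eye[0]+Y*eye[1]+[0,0,eye[2]]; ctrl.movel(list(P-X*DX-[0,0,DZ]),**k)
def rel():
    e=eye_now()-S; return np.array([e@X,e@Y,e[2]])
def F(n=4,b=None):
    f=[]
    for i in range(n):
        f.append(get_state()["contact_force"]); ctrl.pause(.02)
    f=np.mean(f,0); f=np.array([f@X,f@Y,f[2]]); return f if b is None else f-b
E
python3 - <<'E'
from ov import *
go([-.057,.002,.30],max_speed=.15); ctrl.pause(.3)
b=F(8); np.save("base.npy",b); print("base",b,rel(),get_state()["time"])
for n in("scene","top"):
    im,_=vision.grab_frame(n); overlay(n,im,eye_now(),f"n{n}4.png",off=.004,f=10,w=36,S=S+Y*.002)
go([-.057,.002,.256],max_speed=.08); print(F(4,b),rel())
t=get_state()["time"]
for z in(.253,.250,.247,.244,.241,.239):
    go([-.057,.002,z],max_speed=.03); f=F(2,b); print(z,f.round(2),rel().round(4))
    if np.abs(f).max()>2.5: print("stop");go([-.057,.002,z+.006]);break
print(t,get_state()["time"])
for n in("scene","top"):
    im,_=vision.grab_frame(n); overlay(n,im,eye_now(),f"n{n}5.png",off=.004,f=10,w=36,S=S+Y*.002)
E
```

```text
base [-0.18354475  0.04237074 -1.5267312 ] [-0.05704592  0.00188593  0.30035027] 12.9417
[ 0.2507374  -0.15841844 -0.07415774] [-0.05661132  0.00195069  0.25652666]
0.253 [ 0.2  -0.07  0.38] [-0.057   0.002   0.2531]
0.25 [0.13 0.11 0.62] [-0.057   0.002   0.2499]
0.247 [0.27 0.54 1.27] [-0.0571  0.002   0.2469]
0.244 [ 0.03  0.11 -0.1 ] [-0.0571  0.002   0.2439]
0.241 [0.12 0.18 0.1 ] [-0.0571  0.002   0.2409]
0.239 [-0.33  0.27  0.61] [-0.057   0.002   0.2389]
13.8083 15.5083
```

View pics/nscene4.png

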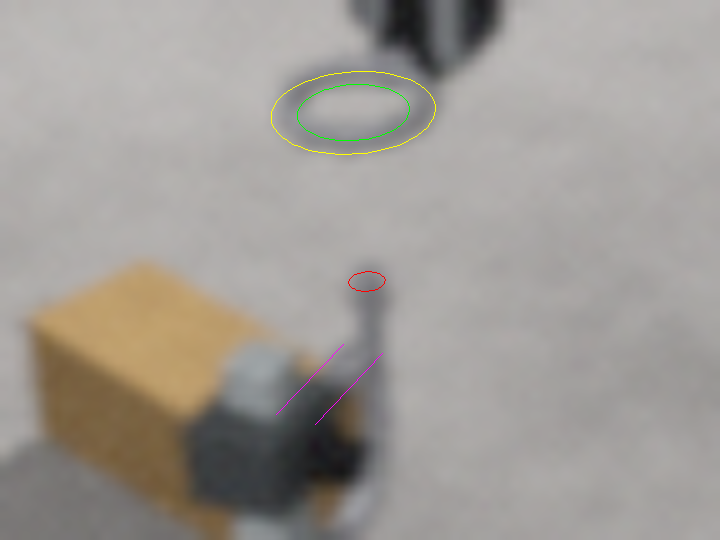

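View pics/nscene5.png

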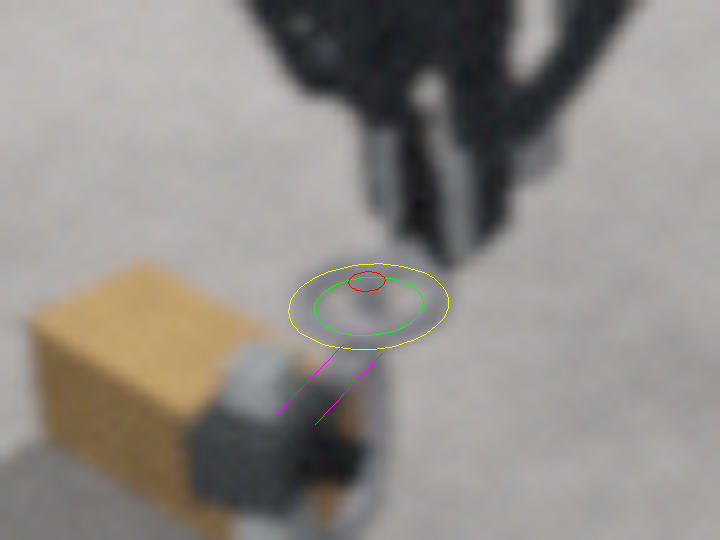

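View pics/ntop5.png

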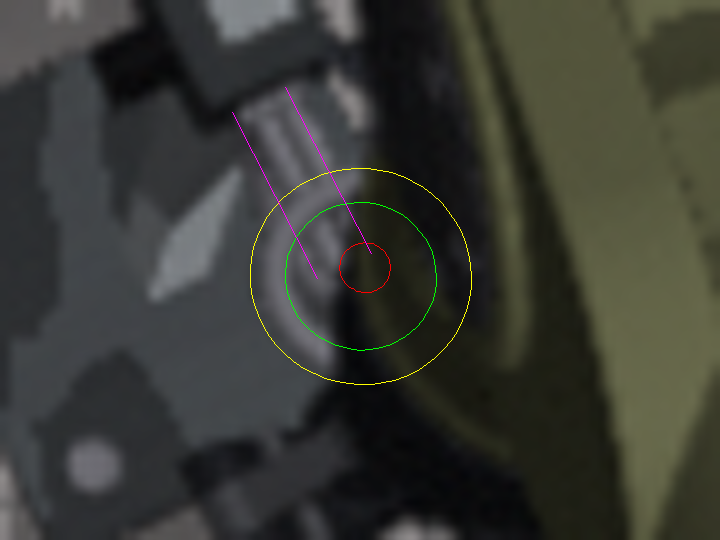

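Run:
```python
from ov import *
b=F(6); np.save("base2.npy",b); print(b,get_state()["time"])
Z=.2385; x0=-.057
def probe(start,d,ax,first,mx,step=.0007,th=2.0):
    go(start+d*first,max_speed=.06); s=first
    f=F(2,b); hist=[]
    while s<mx:
        f=F(2,b); hist.append((round(s*1e3,1),round(f[ax],2)))
        if abs(f[ax])>th: 
            f=F(4,b)
            if abs(f[ax])>th-.3: break
        s+=step; go(start+d*s,max_speed=.03)
    r=rel(); print("touch",s,f.round(2),r.round(4),hist[-5:],get_state()["time"]); return r,f
c=np.array([x0,.002,Z])
r1,_=probe(c,np.array([0,1,0]),1,.006,.016); go(c,max_speed=.08)
r2,_=probe(c,np.array([0,-1,0]),1,.006,.016)
y0=(r1[1]+r2[1])/2; print("y0",y0)
c[1]=y0; go(c,max_speed=.08)
r3,f=probe(c,np.array([-1,0,0]),0,.004,.020); print("x touch",r3)
```

```text
[-0.26012885  0.25658264 -1.20754868] 15.7083
touch 0.010199999999999997 [ 1.09 -4.   -1.03] [-0.057   0.0116  0.2385] [(7.4, np.float64(-0.76)), (8.1, np.float64(-1.01)), (8.8, np.float64(-0.16)), (9.5, np.float64(-1.16)), (10.2, np.float64(-3.43))] 17.7917
touch 0.011599999999999996 [0.19 2.18 0.75] [-0.0569 -0.0091  0.2385] [(8.8, np.float64(-0.17)), (9.5, np.float64(-0.49)), (10.2, np.float64(-0.26)), (10.9, np.float64(-0.01)), (11.6, np.float64(2.29))] 20.7167
y0 0.0012275217002417791
touch 0.010299999999999998 [ 3.02 -0.36 -1.67] [-0.0669  0.0013  0.2386] [(7.5, np.float64(0.05)), (8.2, np.float64(0.37)), (8.9, np.float64(0.22)), (9.6, np.float64(-0.26)), (10.3, np.float64(2.87))] 23.9333
x touch [-0.06687146  0.0012566   0.2385787 ]
```

Run:
```python
from ov import *
b=np.load("base2.npy")
r=rel(); x,y,z=r[0],r[1],r[2]; x=-.0673+.0  # commanded at touch
t0=get_state()["time"]
while z>.200:
    z-=.001; go([x,y,z],max_speed=.04)
    f=F(2,b); r=rel(); print(f"{get_state()['time']:.2f} z{z:.4f} x{x:.4f} rel {r.round(4)} F {f.round(2)}")
    if f[2]>11 or abs(f[0])>9 or abs(f[1])>9: print("STOP"); break
    if f[0]<1.8: x-=.0003
    elif f[0]>4.5: x+=.0003
print(get_state()["width"])
for n in("scene","top"):
    im,_=vision.grab_frame(n); overlay(n,im,eye_now(),f"n{n}6.png",off=.004,f=10,w=36,S=S+Y*.001)
```

```text
24.22 z0.2376 x-0.0673 rel [-0.0668  0.0013  0.2378] F [ 3.29 -0.2   0.87]
24.50 z0.2366 x-0.0673 rel [-0.067   0.0013  0.2367] F [ 3.09 -0.17  0.66]
24.78 z0.2356 x-0.0673 rel [-0.067   0.0013  0.2356] F [ 4.4  -0.32  1.3 ]
25.07 z0.2346 x-0.0673 rel [-0.0671  0.0013  0.2346] F [ 4.85 -0.77  1.1 ]
25.35 z0.2336 x-0.0670 rel [-0.0671  0.0013  0.2335] F [ 4.74 -0.68  1.29]
25.63 z0.2326 x-0.0667 rel [-0.067   0.0013  0.2324] F [ 2.97 -1.03  0.35]
25.92 z0.2316 x-0.0667 rel [-0.067   0.0013  0.2314] F [ 3.3  -0.15  0.29]
26.20 z0.2306 x-0.0667 rel [-0.0669  0.0012  0.2305] F [1.75 0.42 1.49]
26.48 z0.2296 x-0.0670 rel [-0.067   0.0012  0.2296] F [ 1.86 -0.6   1.93]
26.77 z0.2286 x-0.0670 rel [-0.067   0.0012  0.2286] F [ 2.15 -0.12  1.99]
27.05 z0.2276 x-0.0670 rel [-0.067   0.0013  0.2275] F [ 1.33 -0.18  2.15]
27.33 z0.2266 x-0.0673 rel [-0.067   0.0012  0.2267] F [ 3.11 -0.67  2.24]
27.62 z0.2256 x-0.0673 rel [-0.067   0.0012  0.2256] F [ 4.23 -0.92  2.23]
27.90 z0.2246 x-0.0673 rel [-0.0671  0.0013  0.2246] F [ 4.4  -0.66  2.41]
28.18 z0.2236 x-0.0673 rel [-0.0671  0.0013  0.2236] 
[... 1142 characters left out ...]
.64]
32.72 z0.2076 x-0.0670 rel [-0.0671  0.0013  0.2074] F [ 2.78 -0.37  1.96]
33.00 z0.2066 x-0.0670 rel [-0.0672  0.0012  0.2064] F [ 2.14 -0.11  1.59]
33.28 z0.2056 x-0.0670 rel [-0.0671  0.0013  0.2054] F [ 2.06 -1.05  2.18]
33.57 z0.2046 x-0.0670 rel [-0.0671  0.0013  0.2044] F [ 2.54 -0.76  1.1 ]
33.85 z0.2036 x-0.0670 rel [-0.067   0.0013  0.2034] F [ 4.16 -0.34 -0.76]
34.13 z0.2026 x-0.0670 rel [-0.067   0.0013  0.2025] F [ 3.02 -0.64 -0.13]
34.42 z0.2016 x-0.0670 rel [-0.0669  0.0013  0.2016] F [ 2.39 -0.31  0.09]
34.70 z0.2006 x-0.0670 rel [-0.067   0.0013  0.2005] F [ 3.38 -1.08  0.38]
34.98 z0.1996 x-0.0670 rel [-0.067   0.0013  0.1995] F [ 2.65 -0.81  0.64]
0.013913196704636551
```

View pics/nscene6.png

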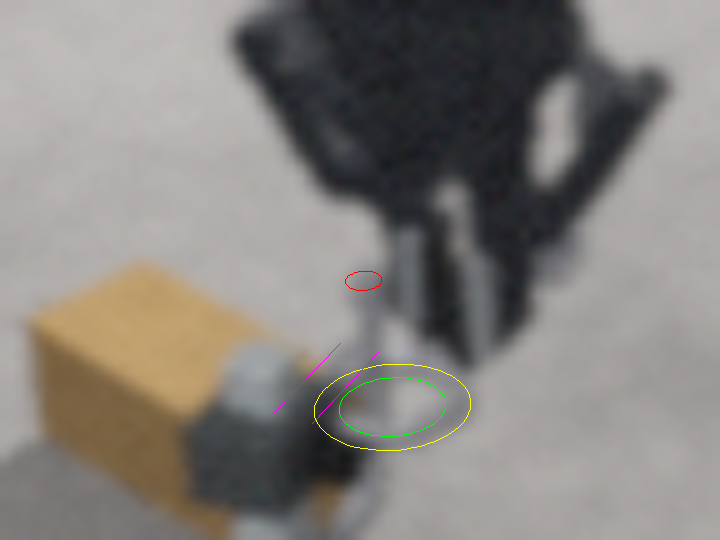

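Run:
```python
from ov import *
b=np.load("base2.npy"); y=.0013
go([-.0655,y,.1995],max_speed=.03); go([-.0655,y,.212],max_speed=.05)
z=.212
while z<.222:
    z+=.001; go([-.0655,y,z],max_speed=.03); f=F(2,b); print(round(z,4),f.round(2))
    if abs(f).max()>2.5: break
go([-.063,y,.196],max_speed=.05); f=F(4,b); print(rel(),f,get_state()["time"])
if abs(f).max()<3:
    ctrl.ungrasp(); ctrl.pause(.4)
s=get_state(); print(s["time"],s["width"],s["contact_force"])
for n in("scene","top"):
    im,_=vision.grab_frame(n); overlay(n,im,eye_now(),f"n{n}7.png",off=.004,f=7,w=50,S=S+Y*.001,ring=False)
```

```text
0.213 [ 0.1  -0.14 -0.11]
0.214 [ 0.16 -0.19 -0.03]
0.215 [ 0.42 -0.96  0.71]
0.216 [ 0.56 -0.65 -0.23]
0.217 [-0.1  -0.17 -0.44]
0.218 [-0.05 -0.28 -0.1 ]
0.219 [ 0.1   0.26 -1.11]
0.22 [ 1.45 -0.61 -4.07]
[-0.06275219  0.00130469  0.19622843] [ 0.23315758 -0.41961932 -0.29080571] 38.7
39.7917 0.08522118627873554 [0.13453741 0.64857221 0.52311644]
```

View pics/nscene7.png

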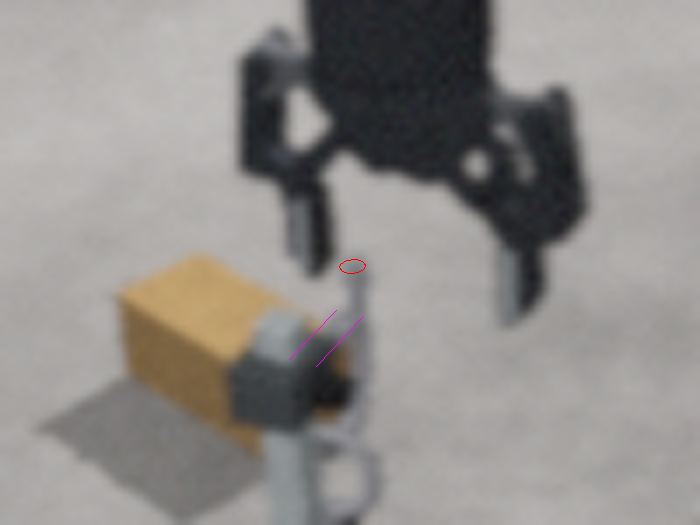

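The raise check met the closed gate from below at 0.220 m, and the key now hangs on the hook. I'll retreat upward and look again.

Run:
```python
from ov import *
p=get_state()["tcp_pos"]
ctrl.movel([p[0]-.03*X[0],p[1]-.03*X[1],.32],max_speed=.12)
ctrl.movel([p[0]-.12*X[0],p[1]-.12*X[1],.38],max_speed=.15)
ctrl.pause(4); s=get_state(); print(s["time"],s["contact_force"])
for n in("scene","top"):
    im,_=vision.grab_frame(n); cv2.imwrite(f"pics/{n}8.png",im); 
    c=(250,190) if n=="scene" else (340,180)
    cv2.imwrite(f"pics/{n}8z.png",cv2.resize(im[c[1]:c[1]+90,c[0]-20:c[0]+80],None,fx=7,fy=6.6,interpolation=cv2.INTER_CUBIC))
ctrl.pause(.5)
im2,_=vision.grab_frame("scene"); im=cv2.imread("pics/scene8.png"); print("diff",np.abs(im2.astype(int)-im)[190:290,230:340].max())
```

```text
46.025 [-0.19506456 -0.64838908 -0.22157752]
diff 13
```

View pics/scene8z.png

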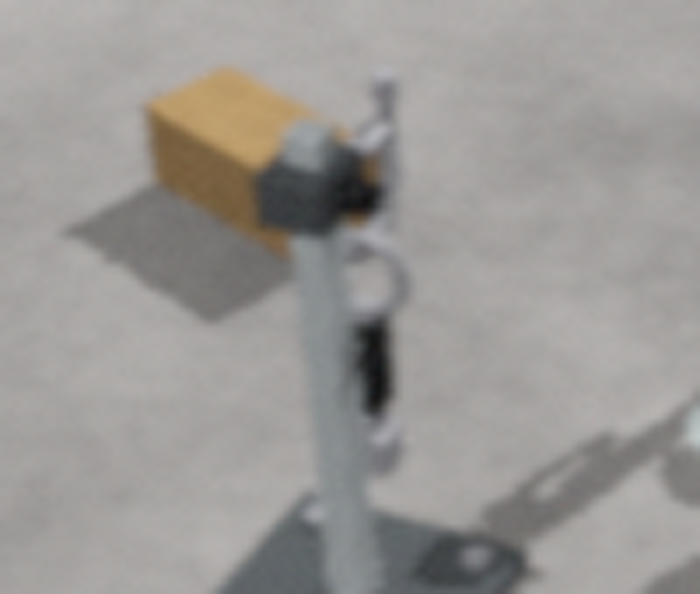

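View pics/top8.png

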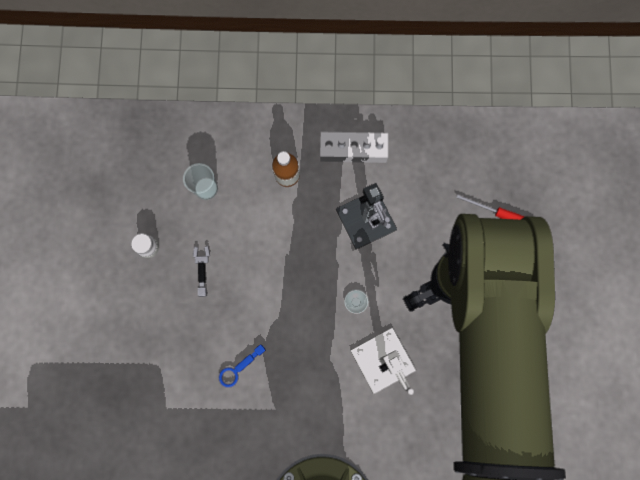

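```bash
python3 -c "
from station import ticket,get_state
print(ticket.close_job(),get_state()['time'])"
```

```text
the job is handed in; nothing more can be done
the job is handed in; nothing more can be done
```

The key is hanging by its eye on the closed snap hook, and the job is handed in; the last clock reading, just before hand-in, was about 46 s.

- **Finding the hook:** I lifted the key and brought its eye over the nose. I then touched the nose on both sides and on its inner face. The hook sits about 4 mm nearer the post than nominal, as the pictures had suggested.
- **Clipping:** I pressed down while holding the ring lightly against the nose. The force readings stayed at about 5.5 N or less sideways and 3.5 N or less downward. At an eye height of about 204 mm the downward force dropped to zero, which is the gate snapping shut.
- **Gate check:** Raising the ring again met a firm stop (about 4 N) from below at an eye height of 220 mm, so the gate was shut. I then lowered the key, let go and backed away.
- **Last pictures:** The key hangs from the hook; two pictures 0.5 s apart differed only by noise-level amounts, so it was still. The gripper is well clear. The bystanders look to be in place in the top view, except that the arm hid the box and part of the screwdriver. The box was last seen in place in the scene view; I did not measure any of their positions.
- **Disagreements:** The top camera placed the held ring about 2 mm off from the robot's own position, and the touches settled it. The finger opening read about 13.5 mm on the 16 mm handle; the grip held throughout.

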